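Prop the sprung latch and pull the spent reagent cassette

ROBOT

A 7-joint arm with a two-finger parallel gripper is mounted at the origin on the work surface. World frame = base frame: x ahead of the robot, y to its left, z up, the work surface at z = 0. Lengths are in m, angles in rad, forces in N, time in s.
With the tool pointing down it reaches from about 0.4 to 0.875 m from the base axis. Payload 6.5 kg.
Tool frame: the origin (TCP) lies at the very end of the fingers, on their centre line; the grasp point (between the pads) lies 19 mm behind it (env.hold_point_z is the distance from the TCP to the grasp point, in m); z points along the fingers, y is the line along which they close (so a half turn about z gives the same grasp; the last joint's range is limited). The gripper opens to 85 mm and grips with 20 to 120 N. Pads are 22 mm wide; open, the fingers measure 114 mm over their backs; the gripper's body (76 mm by 85 mm) begins 54 mm behind the grasp point. The pads swing forward as they close: fully open they stand 13 mm farther back than shut.
Start: joints at [1.229, 0.536, -0.004, 1.538, 0.003, 1.067, -0.071], TCP at [0.177, -0.625, 0.231] pointing down, gripper open.
Joint ranges: [-2.7, 2.7], [-0.37, 2.16], [-1.27, 1.26], [0.24, 2.4], [-1.31, 4.45], [0.19, 1.91], [-2.76, 2.76]. Speed limits (rad/s): [2.39, 2.39, 3.14, 3.14, 3.14, 3.14, 3.14].

INTERFACE

Orientations are given as a unit quaternion [x, y, z, w].
In Python, from cell import env gives the robot as it stands. The module is installed in compiled form; this text tells all that it offers.
- The arm moves only by the shell command python3 -m crank 'ROWS'. ROWS is JSON, a list of rows, each an object of numbers: "fingers": the finger opening in mm, from 0 to 85.4; "tx", "ty", "tz": the shift along the tool's x, y, z in mm; "yaw": the turn about the tool's z in rad. In form: [{"fingers": .., "tx": .., "ty": .., "tz": .., "yaw": ..}, ...]. A call has exactly 5 rows; each row is the pose to reach, as a shift and turn from the pose commanded when the call began, along the tool's axes at that moment; what a row does not reach only later rows make up. A row lasts 1/8 s, in which the tool goes at most 62.5 mm and 10.7 degrees, less where a joint would pass 70% of its speed; a pose out of reach is approached as far as the arm can. A call with a gripper value outside its range is refused whole. The fingers move at their own pace and stop on an object; the grip force is fixed at half the most. Time passes only in rows, so rows that repeat a pose let the fingers close, or fill a call up. It gives the time, the measured TCP pose, the force, the opening and the grip force at its end, in the units of the state.
- env.get_obs(): the state, without advancing time (a new reading comes with each control period).
- env.snapshot(name): name is "side" or "top" or "wrist"; returns a dict with "img" (384x512x3 uint8, blue, green, red), "fov_y" (degrees; the focal length in pixels is half the picture's height over the tangent of half this angle, whatever the lens; pixels are square), "cx", "cy" (the principal point, pixels), "k1" (the pictures are not rectified: a ray, as slopes to the right and down, at radius r is drawn at 1 + k1 r^2 times it, then the intrinsics apply), "rvec" (rotation vector, rad) and "tvec" (3), from world to camera coordinates, as OpenCV has them. Camera axes: x right, y down, z forward; pixel columns grow to the right and rows downward; lengths in m; the calibration is good to about 2 mm. A picture is of the moment at which its call begins. There is no depth.
- env.hand_in(): hands the job in; it is judged then, once.
Trained networks look in the newest picture that a camera, given by its name, has taken for a name from the list of things; names that differ only in an ending like _2 or _b are one class to them, and where a whole thing is asked for, a point or a joint stands for the part that bears it (a point fixed in the world has none). Each returns a list of dicts, best first, with "confidence" (0 to 1); they miss things now and then, are a little off and sometimes report something else, mostly with a low value. They report only what shows in the picture. A call takes as long as a camera call.
- env.spot_in(target, camera): "point" ([column, row] as shares, 0 to 1, of the picture: columns of its width, rows of its height, amid what is visible of it).
- env.cut_out(target, camera): "mask" (384x512 bool, what is visible of it) and "point" ([column, row] as shares, 0 to 1, of the picture: columns of its width, rows of its height, amid what is visible of it).
The state is a dict: "time_s": time; "q": joint angles; "joint_vel": joint speeds; "joint_torque": joint torques, N m; "ee_pos": TCP position; "eef_rot": TCP orientation; "contact_force": force on the tool from outside, world axes, zero at the start; "moment": the same for the moment, N m; "finger_gap": finger opening in m; "gripper_force": force on a finger pad.
Only numpy, scipy, OpenCV 4.12 (cv2) and the standard library are available. Lean on these libraries where they do the work, as an engineer would, in place of code of your own. Each camera call takes 0.05 s, during which the arm holds its last target. There are 200 camera calls.

TASK

The spent reagent cassette in the analyser's loading dock is held down by a sprung latch. Wedge the latch open by lowering the large orange plug between the white bridge and the leaning yellow flap, so that it pushes the flap aside, and let go so that the plug alone holds it. Then lift the cassette out and set it down gently, upright, in the red tray, leaving the latch propped open for the next cassette.

Things in the scene. Friction and masses are not known exactly. Their poses are not given: they have to be found in the camera images.
- plug: Prop: large orange round plug upright on the table, 84 mm tall. Foot 28 mm across, widening over 12 mm to a body 46 mm across (up to 44 mm height), then a stem 22 mm across from 44 to 84 mm; grip the stem from above at 70 mm. Origin: centre of the underside, z up. A smaller orange plug (28 mm across, 60 mm tall), too thin to open the latch, and a beaker stand near.
- dock: Fixed green and white block 100 (x) x 216 (y) mm, origin at table height; cassette pocket centre at y = -70 mm. Across it stands a white bridge, top 107 mm high, its +y face at y = -10 mm. The steel latch slides on the dock along y under the bridge. Shut, its yellow flap faces the bridge across 31 mm, upright to 22 mm above the latch plate, then leaning out 20 mm more up to 50 mm.
- seat (a point): Where to lower the plug's foot: on the latch plate, 67.5 mm up, at dock x 0, y +20 mm; dock axes. Straight down here (7 mm either way in y, 12 in x) the plug pushes the leaning flap and latch aside (up to about 20 N) till its foot meets the plate. Let go, the spring carries plate and plug 7 mm in -y to the bridge and pins it there. Fingers closing along x clear bridge and flap.
- latch (a joint): Travel of the sprung latch in m: 0 shut (its nose overlaps the cassette's shoulder by 9 mm), grows as it slides along the dock's +y; stop at 0.034. Spring: 1.2 N shut, 2.4 N at 0.015, 4 N at the stop; springs back when let go. Propped by the large plug it reads about 0.015; the cassette is free above 0.010.
- cassette: Spent cassette, grey with blue grip fin, 100 to 210 g, in the dock's pocket (3 mm play, walls 35 mm up its side). Body 50 (x) x 40 (y) x 52 mm tall; on it a fin 30 (x) x 14 (y) mm from 52 to 102 mm. Origin: centre of the underside, 8 mm above the table; dock axes. Grip the fin from above, fingers closing along x, 87 mm up; lift 50 mm or more. The white and green one is a bystander.
- tray: Shallow red open tray fixed on the table, outside 150 (x) x 120 (y) x 28 mm, walls and floor 5 mm. Origin: centre of its underside, x along the long side.

How it is judged:
On the way:
1. the large plug alone holds the latch open, the robot touching nothing (value of joint latch above 0.01 m and horizontal distance between plug and seat below 0.03 m and height (world z) of plug above 0.05 m and contact force between each of the fingers, the arm and anything else below 0.1 N), for 0.3 s.
At the end, for the whole second after the job is handed in: The large plug stands in the gap, within 30 mm of the seat, and holds the latch at least 10 mm open; the cassette stands upright (within 10 degrees) and still on the floor of the red tray (value of joint latch above 0.01 m and horizontal distance between plug and seat below 0.03 m and height (world z) of plug above 0.05 m and x of cassette in the frame of tray between -0.055 and 0.055 m and y of cassette in the frame of tray between -0.045 and 0.045 m and z of cassette in the frame of tray below 0.012 m and angle between cassette's own z axis and vertical below 0.17 rad and linear speed of cassette below 0.03 m/s); the robot touches nothing.
It fails at once if the cassette is pulled out (moved over 15 mm) while the latch is less than 7 mm open (distance of cassette from where it was at the start of the episode above 0.015 m and value of joint latch below 0.007 m).
It fails at once if the cassette is dropped (falls loose onto tray or table at over 0.6 m/s, about 20 mm of fall) (linear speed of cassette above 0.6 m/s and height (world z) of cassette below 0.06 m and contact force between the fingers and cassette below 0.1 N).
It also fails if it takes over 48 s, if anything falls off the work surface, if the arm or the gripper's body presses on something with over 40 N, if the wrist force passes 120 N, or if a joint passes its speed limit or range.

## Working session

There is one attempt and no reset: what is moved stays moved. The work goes in short steps, Python scripts to look and compute and a shell command to move; the robot and the scene stay as the last step left them, time stands still between calls to the robot, and variables do not carry over. Pictures are saved under pics/ and viewed, at most 13 in all, crops included, and the job is handed in when it is done.

```bash
mkdir -p pics; cat > h.py <<'E'
import numpy as np, cv2
from scipy.spatial.transform import Rotation as R
from cell import env
def cam(s):
    f=192/np.tan(np.radians(s['fov_y'])/2)
    return f,s['cx'],s['cy'],s['k1'],R.from_rotvec(np.ravel(s['rvec'])).as_matrix(),np.ravel(s['tvec'])
def proj(s,P):
    f,cx,cy,k,Rm,t=cam(s); c=np.atleast_2d(P)@Rm.T+t; u=c[:,:2]/c[:,2:]
    r2=(u**2).sum(1,keepdims=True); return u*(1+k*r2)*f+[cx,cy]
def back(s,px,z):
    f,cx,cy,k,Rm,t=cam(s); d=(np.atleast_2d(px)-[cx,cy])/f; u=d.copy()
    for _ in range(30): u=d/(1+k*(u**2).sum(1,keepdims=True))
    w=np.c_[u,np.ones(len(u))]@Rm; o=-Rm.T@t
    return o+w*((z-o[2])/w[:,2])[:,None]
E
python3 - <<'E'
from h import *
o=env.get_obs(); print(o['time_s'],o['ee_pos'],o['eef_rot'],R.from_quat(o['eef_rot']).as_matrix().round(3).tolist(),env.hold_point_z)
for n in ('top','side'):
    s=env.snapshot(n); cv2.imwrite(f'pics/{n}0.png',s['img']); print(n,cam(s)[:4], (-cam(s)[4].T@cam(s)[5]).round(3))
    for t in ('plug','dock','cassette','tray','latch'):
        for r in env.cut_out(t,n)[:3]:
            p=np.array(r['point'])*[512,384]; print(t,round(r['confidence'],2),p.round(),r['mask'].sum(),back(s,p,0.03).round(3))
E
```

```text
0.0 [ 0.17680323 -0.62483056  0.23037168] [ 9.90505717e-01  1.37468623e-01 -1.76295141e-04 -8.78548836e-04] [[0.962, 0.272, -0.001], [0.272, -0.962, 0.002], [-0.0, -0.002, -1.0]] 0.0187
top (np.float64(436.67820048351757), 255.7278004055982, 192.06885326242173, -0.1281214013275246) [0.248 0.01  1.183]
plug 0.67 [168. 230.] 278 [[0.398 0.244 0.03 ]]
dock 0.6 [248. 173.] 2918 [[0.567 0.04  0.03 ]]
cassette 0.81 [280. 174.] 272 [[ 0.567 -0.05   0.03 ]]
tray 0.61 [385. 194.] 2418 [[ 0.526 -0.338  0.03 ]]
latch 0.62 [251. 166.] 643 [[0.586 0.031 0.03 ]]
side (np.float64(411.1683153372742), 262.1862076174019, 192.5844860900318, 0.03364067091011249) [ 0.335 -0.64   0.665]
plug 0.73 [212. 143.] 363 [[0.403 0.248 0.03 ]]
cassette 0.87 [310. 205.] 717 [[ 0.588 -0.023  0.03 ]]
tray 0.97 [331. 345.] 6569 [[ 0.526 -0.344  0.03 ]]
latch 0.83 [302. 164.] 555 [[0.612 0.122 0.03 ]]
```

```bash
python3 - <<'E'
import cv2
for n,(a,b,c,d) in dict(top=(130,300,130,440),side=(80,384,160,460)).items():
    i=cv2.imread(f'pics/{n}0.png')[a:b,c:d]; k=2.5 if n=='top' else 1.95
    cv2.imwrite(f'pics/{n}0c.png',cv2.resize(i,None,fx=k,fy=k,interpolation=cv2.INTER_CUBIC))
E
```

```text
(no output)
```

View pics/top0c.png

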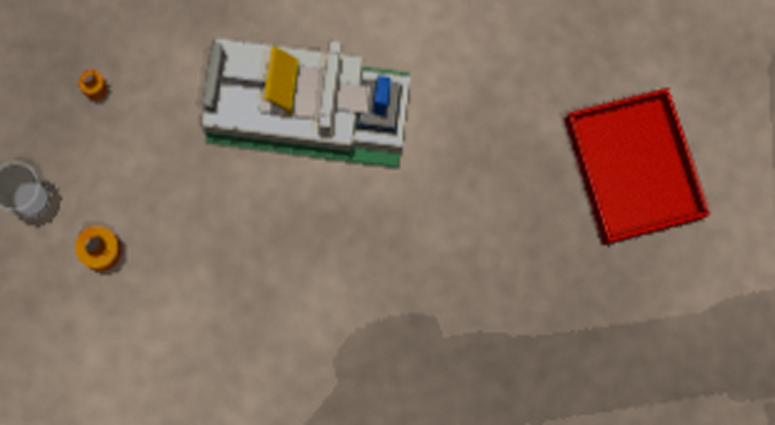

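View pics/side0c.png

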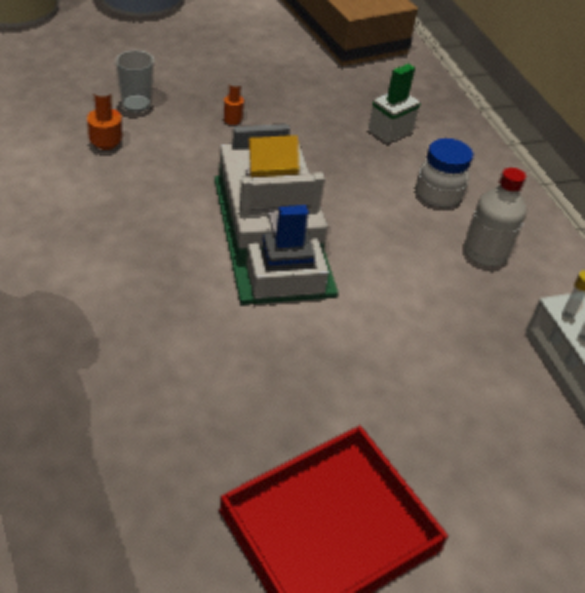

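The top view shows the large plug at about (169,229), the dock with its pocket on the right (blue fin at about (283,162)) and the red tray at (385,197). The side view shows the same, with the bridge in front of the yellow flap. There is free space around the fin and the plug.

```bash
python3 - <<'E'
from h import *
T=env.snapshot('top'); S=env.snapshot('side')
t=lambda *p: np.array(p)/2.5+[130,130]
s=lambda *p: np.array(p)/1.95+[160,80]
print('plate corners FR,BR,FL', back(T,[t(398,167),t(410,73),t(206,143)],0.005).round(4).tolist())
print('side plate corners', back(S,[s(241,302),s(337,295)],0.005).round(4).tolist())
print('bridge top ends', back(T,[t(326,131),t(335,43)],0.107).round(4).tolist())
print('side bridge top ends', back(S,[s(241,183),s(323,179)],0.107).round(4).tolist())
print('fin top',back(T,t(383,79),.11).round(4),back(S,s(293,208),.11).round(4))
print('plug stem top',back(T,t(94,243),.084).round(4),back(S,s(103,94),.084).round(4))
c=env.cut_out('plug','top')[0]; 
print('tray T corners',back(T,[t(565,115),t(667,89),t(709,214),t(606,244)],.028).round(4).tolist())
print('tray S corners',back(S,[s(222,497),s(361,430),s(445,537)],.028).round(4).tolist())
E
```

```text
plate corners FR,BR,FL [[0.5107, -0.0776, 0.005], [0.62, -0.0881, 0.005], [0.5278, 0.1363, 0.005]]
side plate corners [[0.5148, -0.0771, 0.005], [0.6221, -0.087, 0.005]]
bridge top ends [[0.5219, 0.0043, 0.107], [0.6165, -0.0009, 0.107]]
side bridge top ends [[0.529, 0.0031, 0.107], [0.6192, -0.0067, 0.107]]
fin top [[ 0.579  -0.0517  0.11  ]] [[ 0.5716 -0.0498  0.11  ]]
plug stem top [[0.3991 0.2351 0.084 ]] [[0.4055 0.2352 0.084 ]]
tray T corners [[0.573, -0.259, 0.028], [0.6091, -0.3755, 0.028], [0.4689, -0.4189, 0.028], [0.4312, -0.3033, 0.028]]
tray S corners [[0.4384, -0.3081, 0.028], [0.5785, -0.2688, 0.028], [0.6106, -0.3775, 0.028]]
```

```bash
python3 -m crank '[{"fingers":85,"tx":50,"ty":-33,"tz":0,"yaw":-0.18},{"fingers":85,"tx":100,"ty":-66,"tz":0,"yaw":-0.36},{"fingers":85,"tx":150,"ty":-99,"tz":0,"yaw":-0.54},{"fingers":85,"tx":200,"ty":-132,"tz":0,"yaw":-0.72},{"fingers":85,"tx":250,"ty":-165,"tz":0,"yaw":-0.9}]'
cat >> h.py <<'E'
def to(x,y,z,ang=None):
    "shift from the present pose in tool mm to TCP (x,y,z); ang: world angle of tool y"
    o=env.get_obs(); M=R.from_quat(o['eef_rot']).as_matrix(); d=M.T@(np.array([x,y,z])-o['ee_pos'])*1e3
    a=np.arctan2(M[1,1],M[0,1]); print(round(o['time_s'],2),'pos',o['ee_pos'].round(4),'yang',round(a,3),'go t',d.round(1),end=' ')
    if ang is not None: print('yaw',round(-((ang-a+np.pi/2)%np.pi-np.pi/2),3),end='')
    print(' F',np.round(o['contact_force'],1),'gap',round(o['finger_gap'],4))
E
python3 -c "
from h import *
to(.5,-.1,.23,-.085); to(.402,.235,.2,-.085)"
```

```text
time_s: 1.38
ee_pos: [0.3737, -0.3972, 0.2316]
eef_rot: [0.831, 0.557, -0.0, 0.0]
contact_force: [0.1, -0.2, -0.2]
finger_gap: 0.0846
gripper_force: 0.0
1.38 pos [ 0.3737 -0.3972  0.2316] yang -0.389 go t [322.9   4.    1.5] yaw -0.304 F [ 0.1 -0.2 -0.2] gap 0.0846
1.38 pos [ 0.3737 -0.3972  0.2316] yang -0.389 go t [ 595.6 -213.8   31.2] yaw -0.304 F [ 0.1 -0.2 -0.2] gap 0.0846
```

```bash
python3 -m crank '[{"fingers":85,"tx":60,"ty":0,"tz":0,"yaw":-0.1},{"fingers":85,"tx":120,"ty":0,"tz":0,"yaw":-0.2},{"fingers":85,"tx":180,"ty":0,"tz":0,"yaw":-0.3},{"fingers":85,"tx":240,"ty":0,"tz":0,"yaw":-0.3},{"fingers":85,"tx":300,"ty":0,"tz":0,"yaw":-0.3}]' >/dev/null
python3 - <<'E'
from h import *
to(.402,.235,.2,-.085)
s=env.snapshot('wrist'); cv2.imwrite('pics/w1.png',s['img'])
for t in ('plug','dock','cassette','latch'):
    for r in env.cut_out(t,'wrist')[:2]: print(t,round(r['confidence'],2),(np.array(r['point'])*[512,384]).round(),r['mask'].sum())
E
```

```text
2.0 pos [ 0.4887 -0.1201  0.2316] yang -0.095 go t [ 345.2 -120.2   31.4] yaw -0.01 F [ 0.6 -0.8  0.6] gap 0.085
dock 0.71 [326.  47.] 11417
cassette 0.63 [329.  96.] 2005
latch 0.73 [339.  23.] 2678
```

View pics/w1.png

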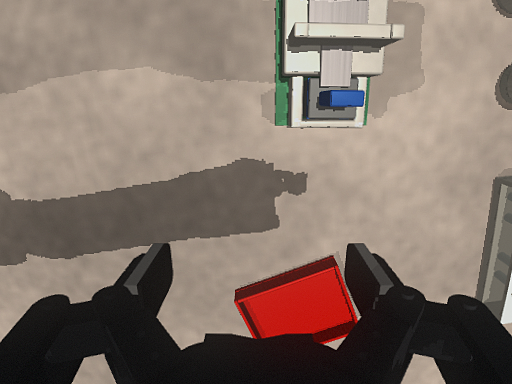

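The wrist view shows the dock: bottom edge at (276–367,126), fin top at (348,98), and the bridge's front top edge from (288,37) to (403,38). It lines up well with the tool.

```bash
python3 -m crank '[{"fingers":85,"tx":59,"ty":-20,"tz":0,"yaw":0},{"fingers":85,"tx":118,"ty":-40,"tz":0,"yaw":0},{"fingers":85,"tx":177,"ty":-60,"tz":0,"yaw":0},{"fingers":85,"tx":236,"ty":-80,"tz":0,"yaw":0},{"fingers":85,"tx":260,"ty":-91,"tz":0,"yaw":0}]' >/dev/null
cat > pl.py <<'E'
from h import *
s=env.snapshot('wrist')
for r in env.cut_out('plug','wrist')[:3]:
    m=r['mask']; p=np.array(r['point'])*[512,384]; x,y,w,hh=cv2.boundingRect(m.astype('uint8'))
    print('plug',round(r['confidence'],2),p.round(),m.sum(),(x,y,w,hh),back(s,p,.044).round(4))
cv2.imwrite('pics/w2.png',s['img'])
E
python3 - <<'E'
from h import *
exec(open('pl.py').read()); to(.402,.235,.2,-.085)
E
```

```text
plug 0.65 [244.  82.] 1238 (212, 61, 44, 44) [[0.4149 0.241  0.044 ]]
2.98 pos [0.4216 0.1471 0.2315] yang -0.093 go t [ 85.7 -27.6  31.5] yaw -0.008 F [ 0.7 -1.3  0.6] gap 0.0852
```

View pics/w2.png

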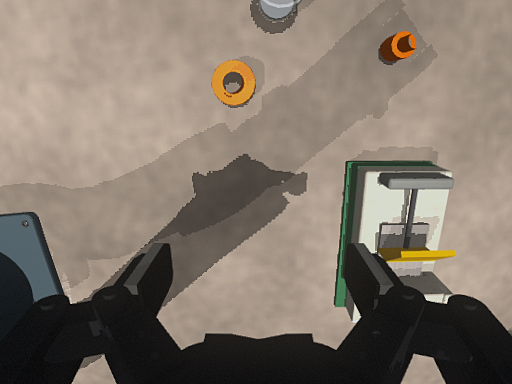

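The large plug's ring is centred at (234,83), with the stem top concentric at about (234,82). The far edge of the dock plate runs from (346,161) to (433,161).

```bash
python3 - <<'E'
from h import *
s=env.snapshot('wrist')
print(back(s,[[234,83]],.044).round(4),back(s,[[233.5,82]],.084).round(4))
print('dock +y plate edge',back(s,[[346,161],[433,161],[336,306]],.005).round(4).tolist())
p=back(s,[[234,83]],.044)[0]; to(p[0],p[1],.051,-.085)
E
```

```text
[[0.4046 0.2412 0.044 ]] [[0.4071 0.2398 0.084 ]]
dock +y plate edge [[0.5307, 0.1389, 0.005], [0.6432, 0.1291, 0.005], [0.5155, -0.0773, 0.005]]
3.02 pos [0.4222 0.1451 0.2313] yang -0.095 go t [ 94.1 -26.7 180.3] yaw -0.01 F [-0.5 -0.8  0.3] gap 0.0852
```

```bash
python3 -m crank '[{"fingers":85,"tx":47,"ty":-14,"tz":30,"yaw":0},{"fingers":85,"tx":94,"ty":-27,"tz":60,"yaw":0},{"fingers":85,"tx":94,"ty":-27,"tz":110,"yaw":0},{"fingers":85,"tx":94,"ty":-27,"tz":150,"yaw":0},{"fingers":85,"tx":94,"ty":-27,"tz":180,"yaw":0}]' >/dev/null
python3 -m crank '[{"fingers":85,"tx":0,"ty":0,"tz":0,"yaw":0},{"fingers":0,"tx":0,"ty":0,"tz":0,"yaw":0},{"fingers":0,"tx":0,"ty":0,"tz":0,"yaw":0},{"fingers":0,"tx":0,"ty":0,"tz":0,"yaw":0},{"fingers":0,"tx":0,"ty":0,"tz":0,"yaw":0}]' 
python3 -c "
from h import *
to(.405,.240,.051,-.085)"
```

```text
time_s: 4.28
ee_pos: [0.4047, 0.2421, 0.0521]
eef_rot: [0.74, 0.673, 0.001, 0.0]
contact_force: [-0.6, -0.6, 6.7]
finger_gap: 0.0205
gripper_force: 58.3
4.28 pos [0.4047 0.2421 0.0521] yang -0.095 go t [-2.1  0.5  1.1] yaw -0.01 F [-0.6 -0.6  6.7] gap 0.0205
```

```bash
python3 -m crank '[{"fingers":0,"tx":0,"ty":0,"tz":-40,"yaw":0},{"fingers":0,"tx":0,"ty":0,"tz":-95,"yaw":0},{"fingers":0,"tx":0,"ty":0,"tz":-150,"yaw":0},{"fingers":0,"tx":-20,"ty":20,"tz":-190,"yaw":0},{"fingers":0,"tx":-45,"ty":47,"tz":-200,"yaw":0}]' 
python3 - <<'E'
from h import *
to(.577,.045,.25,-.085)
s=env.snapshot('wrist'); cv2.imwrite('pics/w3.png',s['img'])
E
```

```text
time_s: 4.9
ee_pos: [0.4479, 0.1934, 0.2544]
eef_rot: [0.739, 0.674, 0.002, 0.001]
contact_force: [1.0, -0.5, -2.2]
finger_gap: 0.0205
gripper_force: 59.0
4.9 pos [0.4479 0.1934 0.2544] yang -0.093 go t [-135.8  142.3    4.8] yaw -0.008 F [ 1.  -0.5 -2.2] gap 0.0205
```

View pics/w3.png

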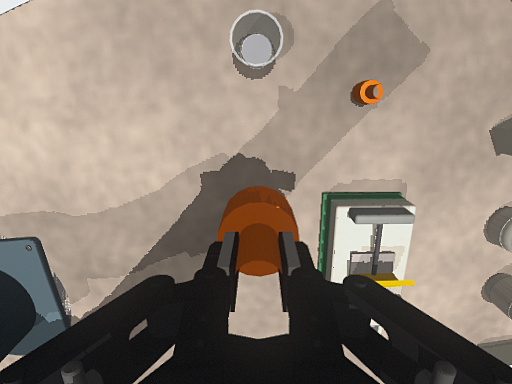

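The wrist view shows the plug hanging upright in the fingers at (258,235) and the dock to the right. To fix the seat I need the bridge's +y face, so I'll enlarge the first top view.

```bash
python3 - <<'E'
import cv2
i=cv2.imread('pics/top0.png')[140:200,205:300]
cv2.imwrite('pics/dockc.png',cv2.resize(i,None,fx=8,fy=8,interpolation=cv2.INTER_CUBIC))
E
```

```text
(no output)
```

View pics/dockc.png

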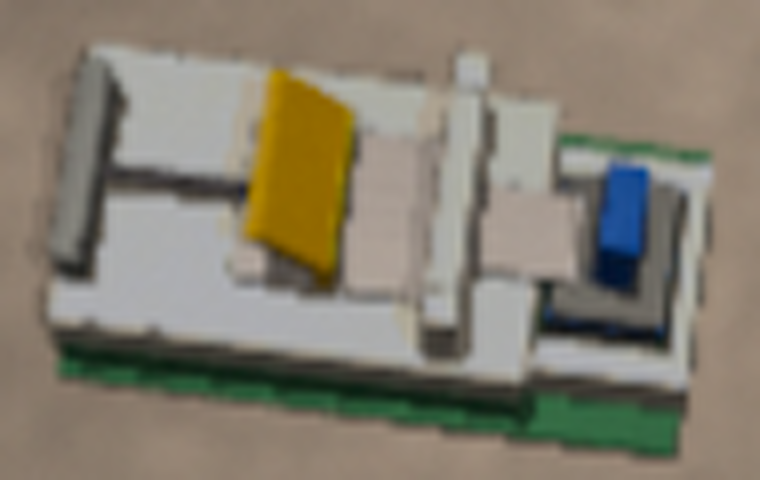

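The enlarged top view shows the bridge's +y top edge from (455,60) to (422,325), the flap's bend edge from (352,108) to (331,285), and the flap's outer top edge from (272,70) to (247,240).

```bash
python3 - <<'E'
from h import *
T=env.snapshot('top')
c=lambda *p: (np.array(p)+.5)/8-.5+[205,140]
ax=np.array([.9964,-.085]); ay=np.array([.085,.9964])
for n,a,b,z,yd in [('bridge+y',(455,60),(422,325),.107,-.010),('bridge-y',(488,60),(455,325),.107,0),('bend',(352,108),(331,285),.0895,.021),('flaptop',(272,70),(247,240),.1175,.041),('plate R',(710,160),(678,455),.005,-.108),('plate L',(58,375),(58,375),.005,.108)]:
    P=back(T,[c(*a),c(*b)],z)[:,:2]; d=P[0]-P[1]
    print(n,P.round(4).tolist(),'ang',round(np.arctan2(d[1],d[0]+1e-9),3),'mid',P.mean(0).round(4),'dock0 along y',round(P.mean(0)@ay-yd,4),'along x',round(P.mean(0)@ax,4))
print('plateF',[round(float(back(T,c(*p),.005)[0,:2]@ax)+.05,4) for p in [(678,455),(58,375)]])
print(np.array([.5755,.025])@np.c_[ax,ay])
E
```

```text
bridge+y [[0.6165, 0.0057], [0.5273, 0.0124]] ang -0.075 mid [0.5719 0.0091] dock0 along y 0.0676 along x 0.5691
bridge-y [[0.617, -0.005], [0.5278, 0.0019]] ang -0.077 mid [ 0.5724 -0.0015] dock0 along y 0.0471 along x 0.5705
bend [[0.6043, 0.0387], [0.5439, 0.0425]] ang -0.063 mid [0.5741 0.0406] dock0 along y 0.0683 along x 0.5686
flaptop [[0.6067, 0.0642], [0.5498, 0.069]] ang -0.083 mid [0.5782 0.0666] dock0 along y 0.0745 along x 0.5705
plate R [[0.6188, -0.0862], [0.5117, -0.0779]] ang -0.077 mid [ 0.5653 -0.082 ] dock0 along y 0.0743 along x 0.5702
plate L [[0.5299, 0.1381], [0.5299, 0.1381]] ang 0.0 mid [0.5299 0.1381] dock0 along y 0.0746 along x 0.5163
plateF [0.5665, 0.5663]
[0.5713032 0.0738275]
```

```bash
python3 -c "
from h import *
to(.5757,.0425,.215,-.08)"
python3 -m crank '[{"fingers":0,"tx":-35,"ty":35,"tz":0,"yaw":-0.01},{"fingers":0,"tx":-75,"ty":76,"tz":0,"yaw":-0.01},{"fingers":0,"tx":-115,"ty":117,"tz":0,"yaw":-0.01},{"fingers":0,"tx":-138,"ty":141,"tz":15,"yaw":-0.01},{"fingers":0,"tx":-138,"ty":141,"tz":38,"yaw":-0.01}]' 
python3 - <<'E'
from h import *
to(.5757,.0425,.19,-.08)
for n in ('top','side'):
    s=env.snapshot(n); cv2.imwrite(f'pics/{n}2.png',s['img'])
    for r in env.cut_out('plug',n)[:2]: print(n,round(r['confidence'],2),np.array(r['point'])*[512,384],r['mask'].sum())
    o=env.get_obs(); p=o['ee_pos']; print(proj(s,[p,p-[0,0,.0515]]).round(1).tolist())
i=cv2.imread('pics/side2.png')[90:250,190:360]; cv2.imwrite('pics/side2c.png',cv2.resize(i,None,fx=3.6,fy=3.6,interpolation=cv2.INTER_CUBIC))
E
```

```text
5.0 pos [0.4499 0.1892 0.2526] yang -0.101 go t [-133.2  139.9   38.3] yaw -0.021 F [ 0.6 -0.8 -2.1] gap 0.0201
time_s: 5.62
ee_pos: [0.5754, 0.0389, 0.2125]
eef_rot: [0.738, 0.675, 0.0, 0.001]
contact_force: [-0.7, 0.5, -1.8]
finger_gap: 0.0207
gripper_force: 59.1
5.62 pos [0.5754 0.0389 0.2125] yang -0.09 go t [ 3.7 -0.1 22.5] yaw -0.01 F [-0.7  0.5 -1.8] gap 0.0207
top 0.74 [386.2016 193.9968] 2096
[[246.2, 150.1], [246.5, 156.8]]
side 0.7 [299.8784 130.7904] 528
[[302.9, 118.8], [300.8, 139.7]]
```

View pics/side2c.png

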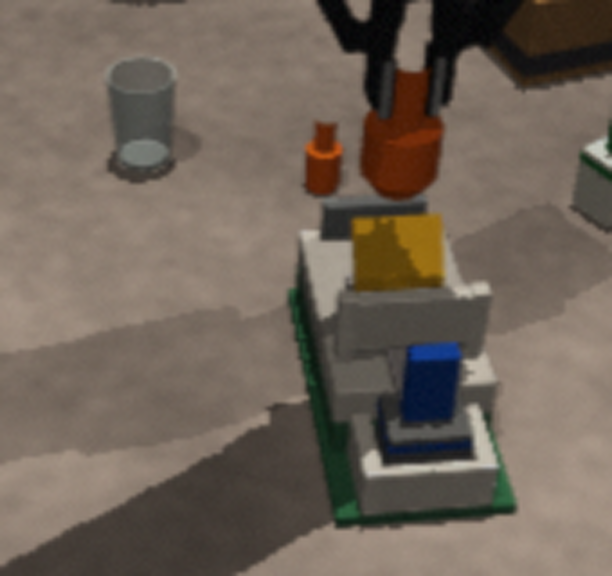

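The side view shows the plug upright above the gap, foot at about (301,143), in line with the bridge and flap. I'll lower it.

```bash
python3 -m crank '[{"fingers":0,"tx":3,"ty":0,"tz":12,"yaw":-0.01},{"fingers":0,"tx":3,"ty":0,"tz":24,"yaw":-0.01},{"fingers":0,"tx":3,"ty":0,"tz":36,"yaw":-0.01},{"fingers":0,"tx":3,"ty":0,"tz":42,"yaw":-0.01},{"fingers":0,"tx":3,"ty":0,"tz":48,"yaw":-0.01}]' |sed -n 2,4p
python3 -m crank '[{"fingers":0,"tx":0,"ty":0,"tz":6,"yaw":0},{"fingers":0,"tx":0,"ty":0,"tz":12,"yaw":0},{"fingers":0,"tx":0,"ty":0,"tz":18,"yaw":0},{"fingers":0,"tx":0,"ty":0,"tz":24,"yaw":0},{"fingers":0,"tx":0,"ty":0,"tz":30,"yaw":0}]'|sed -n 2,4p
python3 -c "
from h import *
to(.5757,.0425,.119,-.08)"
```

```text
ee_pos: [0.5743, 0.0448, 0.1649]
eef_rot: [0.733, 0.68, -0.0, 0.0]
contact_force: [-0.5, -1.4, 2.4]
ee_pos: [0.5758, 0.0456, 0.137]
eef_rot: [0.733, 0.68, 0.001, 0.001]
contact_force: [0.2, -2.9, 5.1]
7.08 pos [0.5758 0.0456 0.137 ] yang -0.075 go t [-3.1  0.1 18. ] yaw 0.005 F [ 0.2 -2.9  5.1] gap 0.0199
```

```bash
python3 -m crank '[{"fingers":0,"tx":-1,"ty":0,"tz":4,"yaw":0},{"fingers":0,"tx":-2,"ty":0,"tz":8,"yaw":0},{"fingers":0,"tx":-2,"ty":0,"tz":12,"yaw":0},{"fingers":0,"tx":-2,"ty":0,"tz":15,"yaw":0},{"fingers":0,"tx":-2,"ty":0,"tz":17,"yaw":0}]' |sed -n 2,4p
python3 -c "
from h import *
to(.5757,.0425,.119,-.08)"
```

```text
ee_pos: [0.5739, 0.0435, 0.1194]
eef_rot: [0.733, 0.68, -0.0, -0.0]
contact_force: [-8.1, -2.4, 26.0]
7.7 pos [0.5739 0.0435 0.1194] yang -0.075 go t [-0.9  1.9  0.4] yaw 0.005 F [-8.1 -2.4 26. ] gap 0.0202
```

```bash
python3 -m crank '[{"fingers":50,"tx":0,"ty":0,"tz":0,"yaw":0},{"fingers":50,"tx":0,"ty":0,"tz":0,"yaw":0},{"fingers":50,"tx":0,"ty":0,"tz":0,"yaw":0},{"fingers":50,"tx":0,"ty":0,"tz":-5,"yaw":0},{"fingers":50,"tx":0,"ty":0,"tz":-30,"yaw":0}]' |sed -n 2,5p
python3 -m crank '[{"fingers":50,"tx":0,"ty":0,"tz":-40,"yaw":0},{"fingers":85,"tx":0,"ty":0,"tz":-80,"yaw":0},{"fingers":85,"tx":0,"ty":0,"tz":-90,"yaw":0},{"fingers":85,"tx":-30,"ty":0,"tz":-100,"yaw":0},{"fingers":85,"tx":-80,"ty":0,"tz":-100,"yaw":0}]'|sed -n 2,4p
python3 - <<'E'
from h import *
to(.575,-.055,.2,-.08)
for n in ('side','wrist'):
    s=env.snapshot(n); cv2.imwrite(f'pics/{n}3.png',s['img'])
i=cv2.imread('pics/side3.png')[90:250,190:360]; i=cv2.resize(i,(400,376),interpolation=cv2.INTER_CUBIC)
j=cv2.resize(cv2.imread('pics/wrist3.png'),(400,300)); cv2.imwrite('pics/c3.png',np.hstack([i,np.vstack([j,np.zeros((76,400,3),'uint8')])]))
E
```

```text
ee_pos: [0.5729, 0.0428, 0.1475]
eef_rot: [0.733, 0.68, -0.001, -0.001]
contact_force: [-0.2, -0.9, 0.1]
finger_gap: 0.0502
ee_pos: [0.5683, -0.0356, 0.2487]
eef_rot: [0.732, 0.682, 0.001, -0.0]
contact_force: [0.4, -1.0, -0.6]
8.95 pos [ 0.5683 -0.0356  0.2487] yang -0.071 go t [-19.    8.   48.7] yaw 0.009 F [ 0.4 -1.  -0.6] gap 0.0854
```

View pics/c3.png

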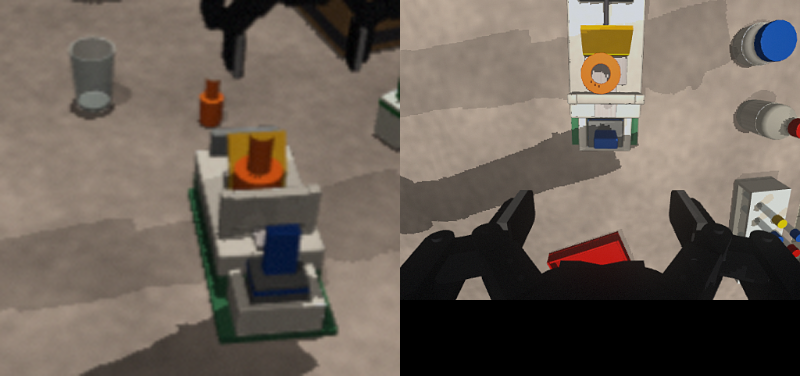

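The plug stands upright between the bridge and the flap, and the flap is pushed back; the plug shows at about (256,95) in the wrist picture and the fin at about (262,178). I'll measure both.

```bash
python3 - <<'E'
from h import *
s=env.snapshot('wrist'); im=s['img'].astype(int)
print('plug body',back(s,[[256,95]],.1115).round(4), 'stem z.1515', back(s,[[256.5,96]],.1515).round(4),'seat est',.5757,.0417)
m=(im[...,0]>im[...,2]+40)&(im[...,0]>60); m[:150]=0; m[220:]=0; m[:,:220]=0; m[:,310:]=0
for thr,nm in ((130,'bright'),(0,'all')):
    k=m&(im[...,0]>thr); ys,xs=np.nonzero(k)
    if len(xs): print(nm,len(xs),xs.min(),xs.max(),ys.min(),ys.max(),back(s,[[(xs.min()+xs.max()+0)/2,(ys.min()+ys.max())/2]],.11).round(4))
print(im[160:200:3,262].tolist())
S=env.snapshot('side'); im=S['img'].astype(int); m=((im[...,0]>im[...,2]+50)).astype('uint8'); m[:180]=0; m[230:]=0; m[:,:290]=0; m[:,330:]=0
print(cv2.boundingRect(m))
c=env.cut_out('cassette','top')
T=env.snapshot('top'); im=T['img'].astype(int); m=((im[...,0]>im[...,2]+50)).astype('uint8'); m[:155]=0;m[180:]=0;m[:,:270]=0;m[:,295:]=0; print(cv2.boundingRect(m))
for p in proj(s,[[.575,-.0507,.11]]): print('proj fin guess',p)
o=env.get_obs(); print(o['ee_pos'])
E
```

```text
plug body [[0.5712 0.0343 0.1115]] stem z.1515 [[0.5719 0.0331 0.1515]] seat est 0.5757 0.0417
bright 1 241 241 156 156 [[ 0.5525 -0.0193  0.11  ]]
all 371 240 285 155 192 [[ 0.5712 -0.0378  0.11  ]]
[[102, 105, 108], [58, 60, 61], [58, 60, 61], [65, 40, 33], [65, 43, 35], [59, 36, 28], [61, 43, 34], [98, 56, 34], [101, 57, 39], [100, 57, 35], [100, 56, 34], [109, 115, 118], [89, 97, 107], [83, 93, 103]]
(304, 186, 13, 12)
(280, 174, 1, 1)
proj fin guess [267.50124782 186.12979502]
[ 0.5677717  -0.0356038   0.24788227]
```

```bash
python3 - <<'E'
from h import *
s=env.snapshot('wrist'); im=s['img'].astype(int)
m=((im[...,0]>85)&(im[...,0]>im[...,2]+40)).astype('uint8'); m[:172]=0; m[200:]=0; m[:,:235]=0; m[:,300:]=0
x,y,w,h=cv2.boundingRect(m); print(x,y,w,h,m.sum())
p=back(s,[[x+w/2-.5,y+h/2-.5],[x,y],[x+w-1,y],[x,y+h-1],[x+w-1,y+h-1]],.11).round(4); print(p.tolist())
to(p[0][0],p[0][1],.076,-.08)
E
```

```text
249 189 29 11 313
[[0.571, -0.0492, 0.11], [0.5578, -0.0431, 0.11], [0.5849, -0.0451, 0.11], [0.5569, -0.0533, 0.11], [0.5843, -0.0553, 0.11]]
9.3 pos [ 0.5679 -0.0353  0.248 ] yang -0.073 go t [-13.8   4.2 172. ] yaw 0.007 F [ 0.3  0.  -0.6] gap 0.0849
```

```bash
python3 -m crank '[{"fingers":85,"tx":-14,"ty":5,"tz":20,"yaw":0},{"fingers":85,"tx":-14,"ty":5,"tz":70,"yaw":0},{"fingers":85,"tx":-14,"ty":5,"tz":120,"yaw":0},{"fingers":85,"tx":-14,"ty":5,"tz":155,"yaw":0},{"fingers":85,"tx":-14,"ty":5,"tz":172,"yaw":0}]' |sed -n 2,4p
python3 -c "
from h import *
to(.572,-.050,.076,-.08)"
```

```text
ee_pos: [0.5702, -0.0515, 0.0731]
eef_rot: [0.733, 0.68, -0.001, -0.002]
contact_force: [-0.5, -0.1, 0.9]
9.93 pos [ 0.5702 -0.0515  0.0731] yang -0.074 go t [ 1.6  1.7 -2.9] yaw 0.006 F [-0.5 -0.1  0.9] gap 0.0851
```

```bash
python3 -m crank '[{"fingers":0,"tx":0,"ty":1,"tz":-2,"yaw":0},{"fingers":0,"tx":0,"ty":1,"tz":-2,"yaw":0},{"fingers":0,"tx":0,"ty":1,"tz":-2,"yaw":0},{"fingers":0,"tx":0,"ty":1,"tz":-2,"yaw":0},{"fingers":0,"tx":0,"ty":1,"tz":-2,"yaw":0}]'
python3 -m crank '[{"fingers":0,"tx":0,"ty":0,"tz":-3,"yaw":0},{"fingers":0,"tx":0,"ty":0,"tz":-6,"yaw":0},{"fingers":0,"tx":0,"ty":0,"tz":-9,"yaw":0},{"fingers":0,"tx":0,"ty":0,"tz":-9,"yaw":0},{"fingers":0,"tx":0,"ty":0,"tz":-9,"yaw":0}]'
python3 - <<'E'
from h import *
to(.572,-.050,.15,-.08)
E
```

```text
time_s: 10.55
ee_pos: [0.574, -0.0513, 0.0796]
eef_rot: [0.733, 0.68, 0.001, 0.001]
contact_force: [-0.8, -0.3, 6.5]
finger_gap: 0.0289
gripper_force: 60.1
time_s: 11.18
ee_pos: [0.5729, -0.0513, 0.0872]
eef_rot: [0.733, 0.68, -0.0, -0.0]
contact_force: [-0.6, 0.6, -0.4]
finger_gap: 0.0287
gripper_force: 59.2
11.18 pos [ 0.5729 -0.0513  0.0872] yang -0.075 go t [  1.3  -1.  -62.8] yaw 0.005 F [-0.6  0.6 -0.4] gap 0.0287
```

```bash
python3 -m crank '[{"fingers":0,"tx":0,"ty":0,"tz":-12,"yaw":0},{"fingers":0,"tx":0,"ty":0,"tz":-27,"yaw":0},{"fingers":0,"tx":0,"ty":0,"tz":-45,"yaw":0},{"fingers":0,"tx":0,"ty":0,"tz":-70,"yaw":0},{"fingers":0,"tx":0,"ty":0,"tz":-90,"yaw":0}]'|sed -n 2,5p
python3 - <<'E'
from h import *
# tray centre from top+side corners
A=np.array([[.573,-.259],[.6091,-.3755],[.4689,-.4189],[.4312,-.3033]]); print('T centre',A.mean(0),'lens',np.linalg.norm(A-np.roll(A,-1,0),axis=1).round(3))
B=np.array([[.4384,-.3081],[.5785,-.2688],[.6106,-.3775]]); print('S centre',(B[0]+B[2])/2)
d=A[0]-A[3]; print('tray x ang',np.arctan2(d[1],d[0]))
to(.522,-.341,.177,.28)
S=env.snapshot('side'); print('tray',[ (r['confidence'],back(S,np.array(r['point'])*[512,384],.01)) for r in env.spot_in('tray','side')[:1]])
i=S['img'][90:384,190:430]; cv2.imwrite('pics/c4.png',cv2.resize(i,None,fx=2,fy=2,interpolation=cv2.INTER_CUBIC))
E
```

```text
ee_pos: [0.5735, -0.0512, 0.1794]
eef_rot: [0.733, 0.68, 0.001, 0.001]
contact_force: [-0.2, -0.1, -1.8]
finger_gap: 0.0296
T centre [ 0.52055  -0.339175] lens [0.122 0.147 0.122 0.149]
S centre [ 0.5245 -0.3428]
tray x ang 0.3028045567661012
11.8 pos [ 0.5735 -0.0512  0.1794] yang -0.075 go t [-292.8  -29.7    2.4] yaw -0.355 F [-0.2 -0.1 -1.8] gap 0.0296
tray [(0.28, array([[0.6005946, 0.1862401, 0.01     ]]))]
```

View pics/c4.png

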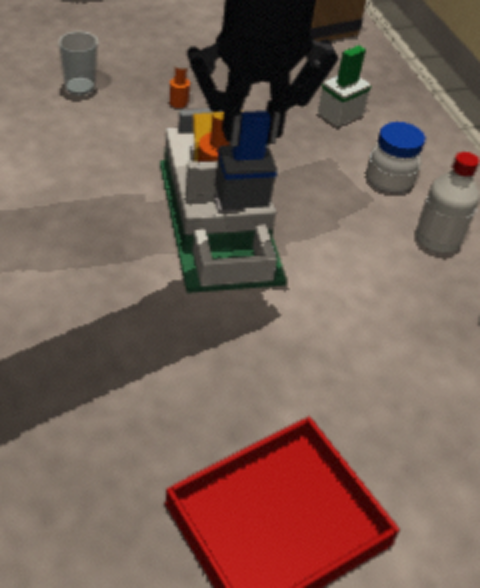

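The cassette hangs upright above its pocket at about (312,178), the plug still stands in the gap, and the tray is clear. I'll carry it over.

```bash
python3 -m crank '[{"fingers":0,"tx":-35,"ty":-4,"tz":0,"yaw":0},{"fingers":0,"tx":-85,"ty":-9,"tz":0,"yaw":0},{"fingers":0,"tx":-140,"ty":-14,"tz":0,"yaw":0},{"fingers":0,"tx":-195,"ty":-20,"tz":0,"yaw":0},{"fingers":0,"tx":-245,"ty":-25,"tz":0,"yaw":0}]'|sed -n 2,5p
python3 -m crank '[{"fingers":0,"tx":-30,"ty":-3,"tz":0,"yaw":0},{"fingers":0,"tx":-48,"ty":-5,"tz":10,"yaw":0},{"fingers":0,"tx":-48,"ty":-5,"tz":35,"yaw":0},{"fingers":0,"tx":-48,"ty":-5,"tz":60,"yaw":0},{"fingers":0,"tx":-48,"ty":-5,"tz":75,"yaw":0}]'|sed -n 2,5p
python3 -c "
from h import *
to(.522,-.341,.0766)
S=env.snapshot('side'); cv2.imwrite('pics/c5.png',S['img'][120:384,190:470])"
```

```text
ee_pos: [0.5286, -0.2958, 0.1766]
eef_rot: [0.733, 0.68, -0.0, -0.0]
contact_force: [0.9, 0.3, -0.7]
finger_gap: 0.0291
ee_pos: [0.5205, -0.3396, 0.1001]
eef_rot: [0.733, 0.681, -0.0, -0.001]
contact_force: [-0.2, -0.3, -1.5]
finger_gap: 0.0288
13.15 pos [ 0.5205 -0.3396  0.1001] yang -0.073 go t [-1.4  1.7 23.5]  F [-0.2 -0.3 -1.5] gap 0.0288
```

View pics/c5.png

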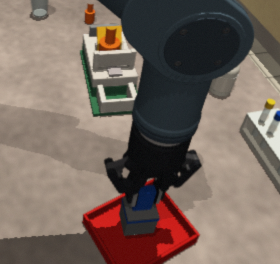

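The cassette hangs upright over the middle of the tray, at about (329,337). I'll lower it slowly until it touches.

```bash
python3 -m crank '[{"fingers":0,"tx":0,"ty":0,"tz":6,"yaw":0},{"fingers":0,"tx":0,"ty":0,"tz":12,"yaw":0},{"fingers":0,"tx":0,"ty":0,"tz":17,"yaw":0},{"fingers":0,"tx":0,"ty":0,"tz":20,"yaw":0},{"fingers":0,"tx":0,"ty":0,"tz":22,"yaw":0}]'|sed -n 2,5p
python3 -m crank '[{"fingers":0,"tx":0,"ty":0,"tz":1,"yaw":0},{"fingers":0,"tx":0,"ty":0,"tz":2,"yaw":0},{"fingers":0,"tx":0,"ty":0,"tz":2,"yaw":0},{"fingers":0,"tx":0,"ty":0,"tz":2,"yaw":0},{"fingers":0,"tx":0,"ty":0,"tz":2,"yaw":0}]'|sed -n 2,5p
```

```text
ee_pos: [0.5212, -0.3412, 0.0802]
eef_rot: [0.733, 0.68, 0.0, 0.0]
contact_force: [0.7, -0.3, -0.9]
finger_gap: 0.0289
ee_pos: [0.5212, -0.3412, 0.0784]
eef_rot: [0.733, 0.68, 0.0, 0.0]
contact_force: [0.3, 0.5, -1.2]
finger_gap: 0.0287
```

```bash
python3 -m crank '[{"fingers":0,"tx":0,"ty":0,"tz":1,"yaw":0},{"fingers":0,"tx":0,"ty":0,"tz":2,"yaw":0},{"fingers":0,"tx":0,"ty":0,"tz":3,"yaw":0},{"fingers":0,"tx":0,"ty":0,"tz":3,"yaw":0},{"fingers":0,"tx":0,"ty":0,"tz":3,"yaw":0}]'|sed -n 2,5p
```

```text
ee_pos: [0.5212, -0.3414, 0.0767]
eef_rot: [0.733, 0.68, -0.0, 0.0]
contact_force: [-4.1, 1.1, 11.1]
finger_gap: 0.0291
```

Contact at the expected height. Now I'll release and go straight up.

```bash
python3 -m crank '[{"fingers":60,"tx":0,"ty":0,"tz":0,"yaw":0},{"fingers":60,"tx":0,"ty":0,"tz":0,"yaw":0},{"fingers":60,"tx":0,"ty":0,"tz":0,"yaw":0},{"fingers":60,"tx":0,"ty":0,"tz":-10,"yaw":0},{"fingers":60,"tx":0,"ty":0,"tz":-35,"yaw":0}]'|sed -n 2,5p
python3 -m crank '[{"fingers":60,"tx":0,"ty":0,"tz":-45,"yaw":0},{"fingers":60,"tx":0,"ty":0,"tz":-90,"yaw":0},{"fingers":60,"tx":0,"ty":0,"tz":-110,"yaw":0},{"fingers":60,"tx":-40,"ty":0,"tz":-110,"yaw":0},{"fingers":60,"tx":-80,"ty":0,"tz":-110,"yaw":0}]'|sed -n 2,5p
python3 -c "
from h import *
to(.522,-.341,.0766)
S=env.snapshot('side'); cv2.imwrite('pics/c6.png',cv2.resize(S['img'][90:384,190:470],None,fx=2,fy=2))"
```

```text
ee_pos: [0.5204, -0.3408, 0.1101]
eef_rot: [0.733, 0.68, -0.0, -0.001]
contact_force: [-1.0, 0.7, 0.8]
finger_gap: 0.0601
ee_pos: [0.515, -0.4216, 0.2205]
eef_rot: [0.733, 0.681, -0.0, -0.0]
contact_force: [-0.3, -0.8, 0.2]
finger_gap: 0.06
16.32 pos [ 0.515  -0.4216  0.2205] yang -0.074 go t [ 80.9   1.1 143.9]  F [-0.3 -0.8  0.2] gap 0.06
```

View pics/c6.png

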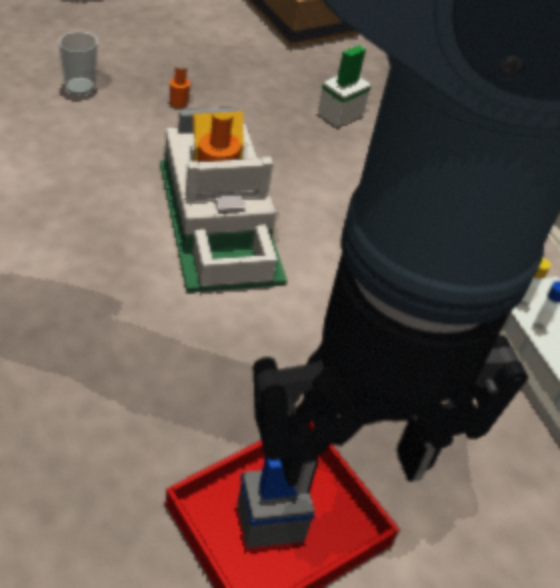

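The cassette stands upright in the tray at about (328,345), clear of the gripper. The plug holds the flap open at about (300,157). Handing in.

```bash
python3 -c "
from cell import env
print(env.hand_in())"
```

```text
the job is handed in; nothing more can be done
None
```

I handed the job in at about 16 s: the large plug alone is holding the latch open, and the cassette stands upright in the red tray with the gripper clear, as far as the last side picture shows; the hand-in returned no verdict.

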